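Make up two water-test kits

TASK

Make up two test kits. Yellow tray: the blue-capped amber bottle stands in the wide compartment, the vial in the narrow one; red tray: the strip case lies flat, spot up, in the wide compartment with the orange filter holder, hub up, on the middle of its top, and the jar stands in the narrow one. Set the glass down, do not drop it, and leave the white-capped bottle and the beaker where they are.

Things in the scene. Friction and masses are not known exactly. Their poses are not given: they have to be found in the camera images.
- amber_bottle: Squat amber glass reagent bottle, 72 mm tall: body 50 mm diameter up to 44 mm height, sloping to a BLUE screw cap 36 mm diameter from 52 to 72 mm; pale label band. Origin: centre of its underside, z up along its axis. About 140 g. The one that goes in a kit. Stands loose on the bench.
- vial: Slim clear glass vial with a pale label band and a black cap; plain cylinder 28 mm diameter, 58 mm tall. Origin: centre of its underside, z up. About 35 g. Stands loose on the bench.
- jar: White plastic jar with a green lid; plain cylinder 46 mm diameter, 55 mm tall. Origin: centre of its underside, z up. About 80 g. Stands loose on the bench.
- strip_case: Closed blue test-strip case, a box 38 mm along its x, 60 mm along its y, 30 mm tall, with a dark seam round it and a white round spot in the middle of its flat top. Origin: centre of its underside, z up. About 90 g. Stands loose on the bench.
- filter: Orange filter holder: a thick disc 38 mm diameter (a thin 39 mm ridge round it at half height), 22 mm tall, with a white hub 10 mm diameter standing 8 mm higher in the middle of its top. Origin: centre of its underside, z up (hub up). About 40 g. Lies loose on the bench, hub up.
- yellow_tray: Yellow tray, fixed to the bench. Origin: centre of its underside. Open-topped, 100 mm along its x, 190 mm along its y, 20 mm high; walls, divider and floor 4 mm thick. A divider across it (at y = 21 to 25 mm) leaves a wide compartment, 92 x 112 mm inside, centred at y = -35 mm, and a narrow compartment, 92 x 66 mm inside, centred at y = +58 mm (both at x = 0)
- red_tray: Red tray, fixed to the bench. Origin: centre of its underside. Open-topped, 100 mm along its x, 190 mm along its y, 20 mm high; walls, divider and floor 4 mm thick. A divider across it (at y = 21 to 25 mm) leaves a wide compartment, 92 x 112 mm inside, centred at y = -35 mm, and a narrow compartment, 92 x 66 mm inside, centred at y = +58 mm (both at x = 0)
- spare_bottle: Squat amber glass reagent bottle, 72 mm tall: body 50 mm diameter up to 44 mm height, sloping to a WHITE screw cap 36 mm diameter from 52 to 72 mm; pale label band. Origin: centre of its underside, z up along its axis. About 140 g. Not part of any kit: it stays where it is, loose on the bench.
- beaker: Empty clear glass beaker, 66 mm diameter, 75 mm tall, loose on the bench at the left of the stock; it stays where it is. Origin: centre of its underside.
There are look-alikes about, which are no part of the job. What is shaped like the jar but purple is not meant.

How it is judged:
By the outcome, as a careful person would: the job done as asked, in the order asked, and still so for the second after the job is handed in, with the robot touching nothing.
It also fails if it takes over 122 s, if anything falls off the work surface, if the arm or the gripper's body presses on something with over 40 N, if the wrist force passes 120 N, or if a joint passes its speed limit or range.

ROBOT

A 7-joint arm with a two-finger parallel gripper is mounted at the origin on the work surface. World frame = base frame: x ahead of the robot, y to its left, z up, the work surface at z = 0. Lengths are in m, angles in rad, forces in N, time in s.
With the tool pointing down it reaches from about 0.425 to 0.95 m from the base axis. Payload 4.7 kg.
Tool frame: the origin (TCP) lies between the finger pads; the fingertips stand 25 mm ahead of it and the grasp point (between the pads) lies 6 mm ahead of it; x points along the fingers, z is the direction in which the jaws open and shut, and the axes are right-handed (so a half turn about x gives the same grasp; the last joint's range is limited). The gripper opens to 85 mm and grips with 20 to 120 N. Pads are 22 mm wide; open, the fingers measure 114 mm over their backs; the gripper's body (76 mm by 85 mm) begins 54 mm behind the grasp point. The pads swing forward as they close: fully open they stand 13 mm farther back than shut.
Start: joints at [1.073, 0.469, -0.049, 1.532, 0.024, 1.141, -0.082], TCP at [0.305, -0.602, 0.256] pointing down, gripper open.
Joint ranges: [-2.59, 2.59], [-0.33, 1.99], [-1.39, 1.29], [0.1, 2.45], [-1.04, 4.18], [0.21, 1.99], [-2.66, 2.66]. Speed limits (rad/s): [2.57, 2.57, 3.14, 3.14, 3.14, 3.14, 3.14].

INTERFACE

Orientations are given as a 3x3 rotation matrix whose columns are the frame's x, y, z axes.
In Python, from rig import * gives the robot as it stands. Calls block until the motion is done:
- movep(position, orientation): joint-space move of the TCP to a pose.
- move_l(position, attitude=None, feed=0.15, until_force=None): straight line of the TCP; attitude=None keeps the orientation; feed is the mean speed in m/s. With until_force (N) it stops when the force on the tool has changed by that much, and returns True; else False.
- move_joints(angles): joint-space move.
- command_gripper(opening, newtons=None): finger opening in m; newtons is the grip in N (None keeps the last); returns when the fingers have stopped.
- sleep(seconds).
- inverse_kinematics(position, orientation): joint angles nearest the present ones, or None.
- sense(): the state.
- camera(name): name is "scene" or "top" or "wrist"; returns (picture, depth): 384x512x3 uint8, red, green, blue; 384x512 float32, m along the optical axis (not along the pixel's ray), 0 where there is no reading.
- camera_params(name): a dict with "K" (3x3 intrinsics, pixels), "position" and "rotation" of the camera in the world; the wrist camera has in their place "tool_from_camera" (4x4, takes a point from camera to tool coordinates, whose origin is the TCP and whose axes are the tool frame's). Camera axes: x right, y down, z forward; pixel columns grow to the right and rows downward; lengths in m; the calibration is good to about 2 mm. The wrist camera is an equidistant fisheye: a pixel r from the principal point sees the ray r / f radians off the axis. A picture is of the moment at which its call begins: read the wrist's pose just before it. camera_params takes no time and is no camera call.
A pose or a line that the arm cannot do raises Unreachable and nothing moves.
- finish_job(): hands the job in, once; it reports no verdict.
The state is a dict: "time_s": time; "joint_pos": joint angles; "qd": joint speeds; "joint_efforts": joint torques, N m; "position": TCP position; "tcp_rot": TCP orientation; "wrist_force": force on the tool from outside, world axes, zero at the start; "ft_torque": the same for the moment, N m; "finger_gap": finger opening in m.
Only numpy, scipy, OpenCV 4.12 (cv2) and the standard library are available. Lean on these libraries where they do the work, as an engineer would, in place of code of your own. Each camera call takes 0.05 s, during which the arm holds its last target. There are 200 camera calls.

## Working session

There is one attempt and no reset: what is moved stays moved. The work goes in short steps, each a Python script; the robot and the scene stay as the last script left them, time stands still between calls to the robot, and variables do not carry over. Pictures are saved under pics/ and viewed, about 12 in all and at most 16, crops included, and the job is handed in when it is done.

```bash
mkdir -p pics; ls; python3 - <<'E'
from rig import *
import cv2,numpy as np
for n in ("top","scene"):
    p,d=camera(n); cv2.imwrite(f"pics/{n}0.png",cv2.resize(p[:,:,::-1],(800,600),interpolation=cv2.INTER_CUBIC)); np.savez(f"{n}0.npz",p=p,d=d)
    c=camera_params(n); print(n,c)
s=sense();print(s["time_s"],s["position"],s["tcp_rot"],s["finger_gap"])
E
```

```text
pics
top {'K': array([[355.77850277,   0.        , 258.49490156],
       [  0.        , 355.77850277, 186.01184745],
       [  0.        ,   0.        ,   1.        ]]), 'position': array([0.38231964, 0.04169326, 0.81742149]), 'rotation': array([[ 0.0405988 , -0.97658249,  0.21127794],
       [-0.99917388, -0.0400646 ,  0.00681033],
       [ 0.00181392, -0.21137989, -0.9774023 ]])}
scene {'K': array([[473.73739742,   0.        , 252.69332518],
       [  0.        , 473.73739742, 189.50560445],
       [  0.        ,   0.        ,   1.        ]]), 'position': array([1.28557273, 0.36836941, 0.70689052]), 'rotation': array([[-0.41663793,  0.57518851, -0.70396805],
       [ 0.909003  ,  0.27317173, -0.31478684],
       [ 0.0112424 , -0.7710612 , -0.63666178]])}
0.1 [ 0.3047434  -0.60175616  0.25534641] [[-9.02940387e-04  8.92106204e-01  4.51824862e-01]
 [ 1.54889636e-03  4.51825752e-01 -8.92104865e-01]
 [-9.99998393e-01 -1.05687627e-04 -1.78975177e-03]] 0.0855664270333915
```

View pics/top0.png

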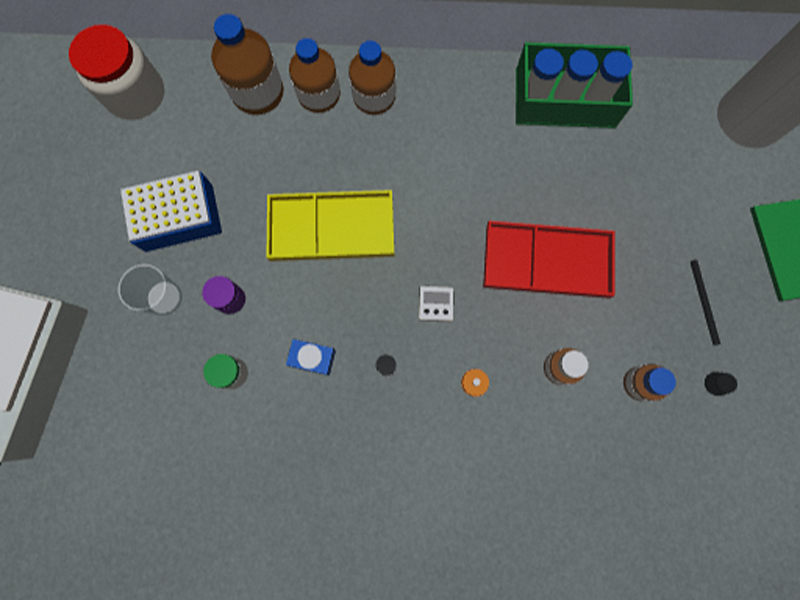

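View pics/scene0.png

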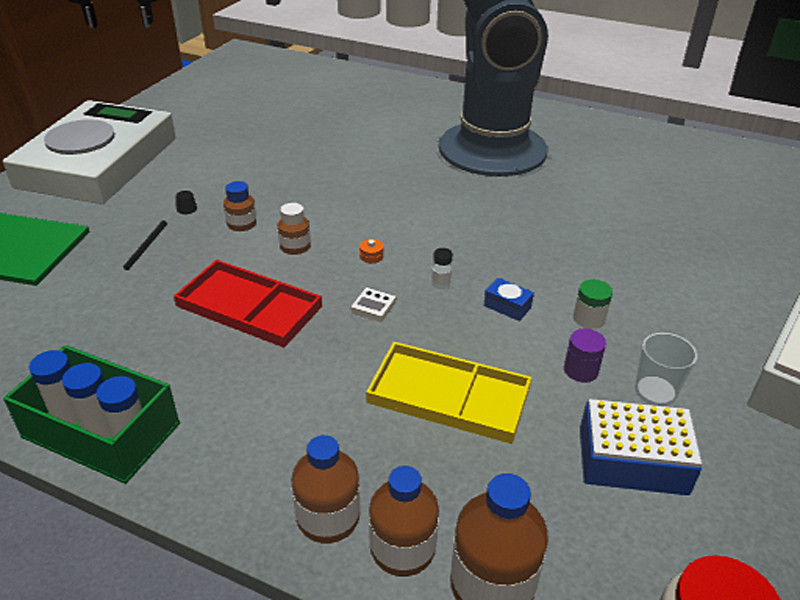

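Top view (800x600 px): jar (221,371), purple decoy (221,293), case (311,357), vial (386,365), filter (476,382), white-capped bottle (570,365), blue-capped bottle (655,381), yellow tray centre about (330,225), red about (550,260), beaker (150,288). In both trays the narrow compartment is on the left. I'll measure them from depth next.

```bash
cat > m.py <<'E'
import numpy as np,cv2
def cloud(c,d):
    v,u=np.indices(d.shape); K=c["K"]
    P=np.stack([(u-K[0,2])/K[0,0]*d,(v-K[1,2])/K[1,1]*d,d],-1)
    W=P@c["rotation"].T+c["position"]; W[d==0]=np.nan; return W
E
cat > meas.py <<'E'
from rig import *
from m import *
for cam in ("top","scene"):
    z=np.load(f"{cam}0.npz"); W=cloud(camera_params(cam),z["d"]); hsv=cv2.cvtColor(z["p"],cv2.COLOR_RGB2HSV)
    H,S,V=[hsv[...,i].astype(int) for i in range(3)]
    X,Y,Z=W[...,0],W[...,1],W[...,2]
    print(cam,"bench z", np.nanmedian(Z[(abs(X-.55)<.3)&(abs(Y)<.3)]))
    col=dict(blue=(S>120)&(abs(H-112)<12),green=(S>120)&(abs(H-65)<15),orange=(S>180)&(H>5)&(H<18)&(V>150),purple=(S>120)&(abs(H-143)<12),white=(S<40)&(V>170),black=(V<60),yellow=(S>150)&(abs(H-30)<5),red=(S>150)&((H<4)|(H>176)))
    for n,c,zl,zh in [("amber","blue",.066,.08),("case","blue",.024,.036),("caseside","blue",.008,.024),("spare","white",.062,.08),("spot","white",.024,.036),("jar","green",.048,.062),("vial","black",.048,.066),("filter","orange",.015,.027),("hub","white",.026,.036),("purple","purple",.048,.062),("yellow","yellow",.014,.026),("red","red",.014,.026),("yfloor","yellow",0,.01),("rfloor","red",0,.01)]:
        k=(col[c]&(Z>zl)&(Z<zh)).astype(np.uint8)
        N,L,st,_=cv2.connectedComponentsWithStats(k)
        for i in range(1,N):
            if st[i,4]<8: continue
            q=W[L==i]; r=cv2.minAreaRect((q[:,:2]*1000).astype(np.float32))
            if 300<r[0][0]<900 and abs(r[0][1])<400:
                print(f"{n:8s} n={st[i,4]} mean {q.mean(0).round(4)} zmed {np.median(q[:,2]):.4f} rect c {np.round(r[0],1)} sz {np.round(r[1],1)} a {r[2]:.1f}")
E
python3 meas.py
```

```text
top bench z 0.000982533019585452
amber    n=240 mean [ 0.4349 -0.2983  0.0723] zmed 0.0723 rect c [ 434.9 -298.9] sz [33.6 34.4] a 58.8
case     n=36 mean [0.6818 0.3439 0.0305] zmed 0.0316 rect c [682.9 344.4] sz [62.2  1.5] a 16.9
case     n=105 mean [0.6209 0.3823 0.03  ] zmed 0.0301 rect c [620.2 384.1] sz [ 14. 116.] a 24.0
case     n=126 mean [0.4546 0.1977 0.0308] zmed 0.0308 rect c [454.7 191.5] sz [30.4 37.4] a 80.0
case     n=129 mean [0.4479 0.1567 0.0306] zmed 0.0306 rect c [448.8 159.2] sz [22.6 37.1] a 79.4
caseside n=173 mean [0.6358 0.3723 0.0169] zmed 0.0169 rect c [638.  371.9] sz [ 65.  140.7] a 51.8
spare    n=16 mean [0.524  0.378  0.0753] zmed 0.0755 rect c [524.2 378.6] sz [ 6.2 32.9] a 72.1
spare    n=209 mean [ 0.4536 -0.1842  0.0726] zmed 0.0726 rect c [ 453.7 -184.1] sz [31.6 32.2] a 0.2
spot     n=165 mean [0.4531 0.1776 0.031 ] zmed 0.0309 rect c [453.4 177.7] sz [28.7 29.1] a 3.1
spot     n=14 mean [ 0.4263 -0.0586  0.0302] zmed 0.0303 rect c [425.9 -58.7] sz [6.6 7.1] a 2.3
jar      n=260 mean [ 0.8462 -0.1849  0.0549] zmed 0.0543 rect c [ 852.6 -177.4]
[... 3752 characters left out ...]
 mean [0.6596 0.1708 0.0201] zmed 0.0202 rect c [655.5 164. ] sz [104.1 190.8] a 4.3
red      n=718 mean [ 0.6199 -0.1604  0.0183] zmed 0.0187 rect c [ 617.2 -166.4] sz [193.5 106.4] a 88.6
yfloor   n=1472 mean [0.653  0.1282 0.0041] zmed 0.0041 rect c [651.4 127.5] sz [ 82.6 109.4] a 4.5
yfloor   n=940 mean [0.6458 0.2213 0.0042] zmed 0.0042 rect c [644.5 220.7] sz [79.8 64.6] a 4.1
rfloor   n=1005 mean [ 0.6062 -0.209   0.0042] zmed 0.0040 rect c [ 607.1 -208.5] sz [102.9  82.7] a 88.3
rfloor   n=635 mean [ 0.6102 -0.1159  0.0044] zmed 0.0042 rect c [ 611.1 -114.6] sz [58.2 82.6] a 88.4
rfloor   n=279 mean [ 0.6538 -0.1366  0.0057] zmed 0.0058 rect c [ 656.7 -146. ] sz [ 88.4 209.9] a 25.4
```

```bash
cat > h.py <<'E'
from rig import *
from m import *
def R(t):
    z=np.array([np.cos(t),np.sin(t),0]); x=np.array([0,0,-1.]); return np.column_stack([x,np.cross(z,x),z])
def best(p,deg):
    q0=np.array(sense()["joint_pos"]); c=[]
    for k in (0,180):
        q=inverse_kinematics(p,R(np.radians(deg+k)))
        if q is not None: c.append((np.abs(np.array(q)-q0).max(),k,q))
    return min(c,key=lambda e:e[0]) if c else None
def go(p,deg):
    b=best(p,deg); assert b,("unreachable",p,deg); move_joints(b[2])
UP=.12
def pick(xy,deg,g,opening,N):
    """g = grasp-point height above the bench"""
    command_gripper(opening); z=g+.006
    go([*xy,z+UP],deg); move_l([*xy,z+.04],feed=.2)
    hit=move_l([*xy,z],feed=.08,until_force=6)
    command_gripper(0,N); gap=sense()["finger_gap"]
    move_l([*xy,z+UP],feed=.15); s=sense()
    print("pick hit",hit,"gap",round(gap,4),"->",round(s["finger_gap"],4),"F",np.round(s["wrist_force"],2),"t",round(s["time_s"],1))
def place(xy,deg,g,base,openby,N=3):
    z=g+.006+base
    go([*xy,z+UP],deg); move_l([*xy,z+.012],feed=.15)
    hit=move_l([*xy,z-.004],feed=.025,until_force=N); s=sense()
    print("place hit",hit,"z-expected mm",round((s["position"][2]-z)*1e3,2),"F",np.round(s["wrist_force"],2))
    command_gripper(s["finger_gap"]+openby); p=sense()["position"]
    move_l([p[0],p[1],z+UP],feed=.15); print("t",round(sense()["time_s"],1))
def tray(c,a,x,y):
    a=np.radians(a); return np.array(c)+[np.cos(a)*x-np.sin(a)*y,np.sin(a)*x+np.cos(a)*y]
YT=((.6545,.1637),4.4); RT=((.615,-.1667),-2.4)
def snap(n,name):
    p,d=camera(n); np.savez(f"{name}.npz",p=p,d=d); cv2.imwrite(f"pics/{name}.png",cv2.resize(p[:,:,::-1],(800,600),interpolation=cv2.INTER_CUBIC))
E
python3 - <<'E'
from h import *
for n,xy,deg,g in [("amber",(.437,-.298),0,.03),("vial",(.444,.0685),0,.036),("case",(.454,.1777),-10.5,.022),("filter",(.428,-.0577),0,.02),("jar",(.428,.293),0,.036),("y wide",tray(*YT,0,-.035),94.4,.034),("y narrow",tray(*YT,0,.058),4.4,.04),("r wide",tray(*RT,0,-.035),-2.4,.026),("r narrow",tray(*RT,0,.058),-2.4,.04)]:
    print(n,np.round(xy,3),[best([*xy,g+.006+u],deg) is not None for u in (0,.04,UP)])
E
```

```text
amber [ 0.437 -0.298] [True, True, True]
vial [0.444 0.068] [True, True, True]
case [0.454 0.178] [True, True, True]
filter [ 0.428 -0.058] [True, True, True]
jar [0.428 0.293] [True, True, True]
y wide [0.657 0.129] [True, True, True]
y narrow [0.65  0.222] [True, True, True]
r wide [ 0.614 -0.202] [True, True, True]
r narrow [ 0.617 -0.109] [True, True, True]
```

```bash
python3 - <<'E'
from h import *
pick((.437,-.298),0,.030,.070,40)
snap("scene","s1")
place(tray(*YT,0,-.035),94.4,.030,.004,.015)
snap("scene","s2")
E
```

```text
pick hit False gap 0.0489 -> 0.0488 F [ 0.41  1.18 -1.68] t 4.2
place hit True z-expected mm 0.78 F [-0.19 -0.34  5.33]
t 8.6
```

View pics/s2.png

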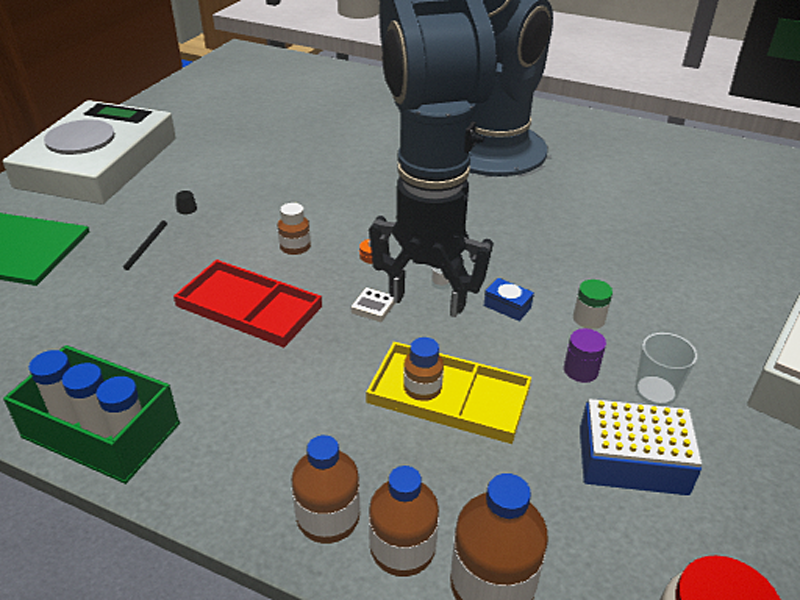

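The bottle stands upright in the yellow tray's wide compartment at (424,370), and nothing else has moved. Vial and case next.

```bash
python3 - <<'E'
from h import *
pick((.444,.0685),0,.036,.055,30)
if not .02<sense()["finger_gap"]<.035: raise SystemExit("no vial")
place(tray(*YT,0,.058),4.4,.036,.004,.015)
pick((.454,.1777),-10.5,.022,.062,40)
if not .03<sense()["finger_gap"]<.045: raise SystemExit("no case")
place(tray(*RT,0,-.035),-2.4,.022,.004,.012)
go([.45,.06,.3],0)
snap("top","t3"); 
z=np.load("t3.npz");W=cloud(camera_params("top"),z["d"]);hsv=cv2.cvtColor(z["p"],cv2.COLOR_RGB2HSV);Z=W[...,2]
k=(hsv[...,1]<40)&(hsv[...,2]>170)&(abs(Z-.0345)<.006)&(W[...,0]>.5)&(W[...,1]<0)
print("spot",W[k].mean(0),k.sum())
E
```

```text
pick hit False gap 0.0273 -> 0.0271 F [-0.37 -0.32 -0.58] t 12.6
place hit True z-expected mm 0.52 F [-0.71 -1.23  3.87]
t 16.2
pick hit False gap 0.0372 -> 0.0376 F [ 0.26 -0.71 -1.62] t 19.8
place hit True z-expected mm 0.62 F [-0.37 -0.24  5.  ]
t 24.1
spot [ 0.6135144  -0.20169175  0.03508721] 154
```

View pics/t3.png

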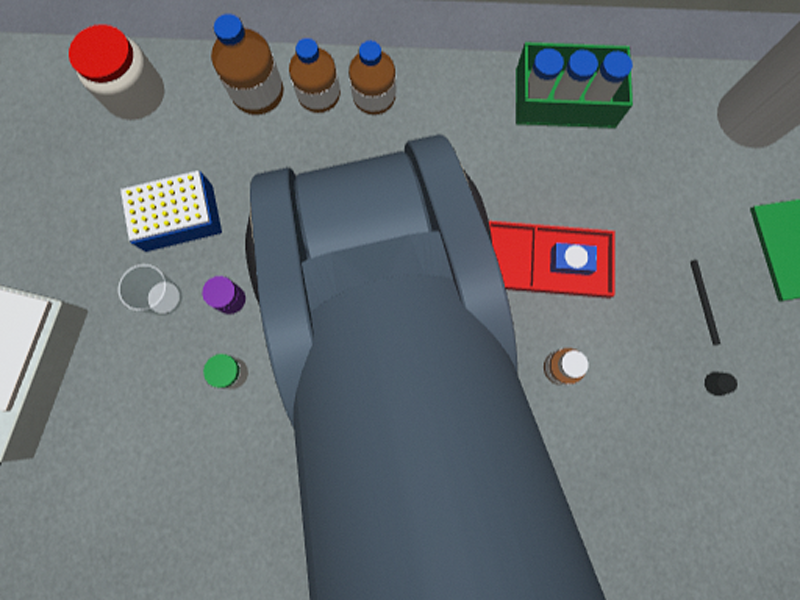

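The case lies spot up in the red tray's wide compartment, with the spot at (576,257). Measured position (0.6135, -0.2017) agrees with where I commanded it. Next, the filter goes on top, then the jar.

```bash
python3 - <<'E'
from h import *
pick((.428,-.058),0,.0195,.060,30)
if not .03<sense()["finger_gap"]<.045: raise SystemExit("no filter")
place((.6135,-.202),-2.4,.0195,.034,.012,N=2.5)
pick((.428,.293),0,.036,.068,40)
if not .038<sense()["finger_gap"]<.05: raise SystemExit("no jar")
snap("top","t4")
z=np.load("t4.npz");W=cloud(camera_params("top"),z["d"]);hsv=cv2.cvtColor(z["p"],cv2.COLOR_RGB2HSV);Z=W[...,2]
H,S,V=[hsv[...,i].astype(int) for i in range(3)]
A=(W[...,0]>.5)&(W[...,1]<0)
for n,k in (("hub",(S<60)&(V>150)&(Z>.058)&(Z<.07)),("disc",(H>5)&(H<18)&(S>180)&(abs(Z-.0565)<.003))):
    print(n,W[k&A].mean(0),(k&A).sum())
E
```

```text
pick hit False gap 0.037 -> 0.0368 F [-0.17 -0.25 -1.27] t 28.9
place hit True z-expected mm 0.74 F [-1.37 -1.48  5.23]
t 32.5
pick hit False gap 0.0451 -> 0.0453 F [-1.03  0.15 -1.95] t 37.2
hub [ 0.61360066 -0.20342365  0.06413216] 14
disc [ 0.61198122 -0.20155686  0.05650568] 177
```

View pics/t4.png

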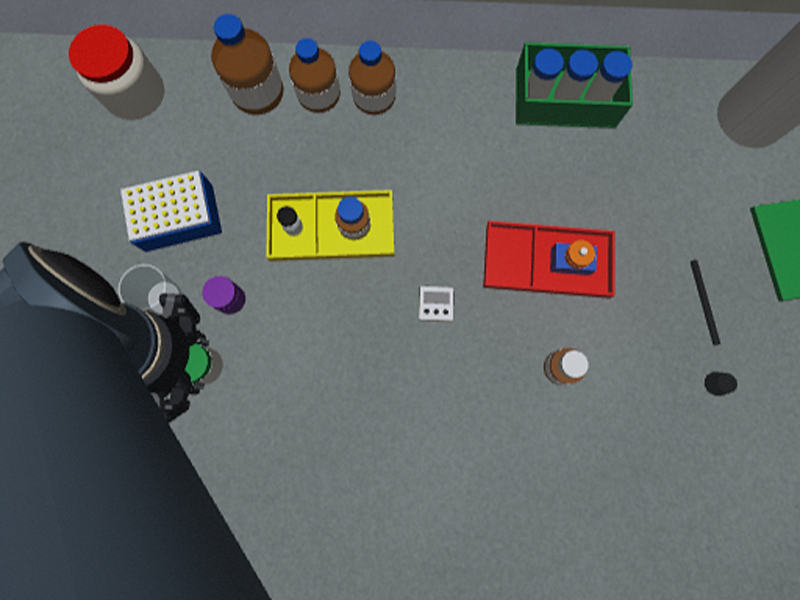

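The filter sits hub up at (581,252). Its hub is about 2 mm from the measured case spot. The vial (290,218) and bottle (352,215) stand in their compartments. Jar last.

```bash
python3 - <<'E'
from h import *
place(tray(*RT,0,.058),-2.4,.036,.004,.015)
go([.45,.2,.35],0)
snap("top","t5"); snap("scene","s5")
E
```

```text
place hit True z-expected mm 0.64 F [-0.81  0.17  4.81]
t 41.5
```

View pics/s5.png

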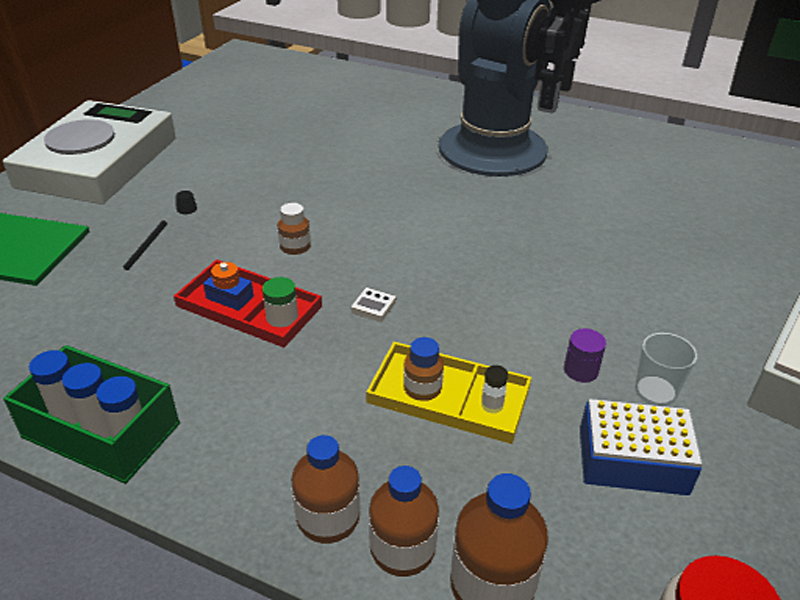

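```bash
sed -e 's/{cam}0.npz/{cam}5.npz/' -e 's/("top","scene")/("s","t")/' -e 's/camera_params(cam)/camera_params({"s":"scene","t":"top"}[cam])/' -e 's/for n,c,zl,zh in .*/for n,c,zl,zh in [("amber","blue",.07,.085),("spare","white",.062,.08),("jar","green",.052,.066),("vial","black",.052,.068),("hub","white",.058,.068),("case","blue",.028,.04)]:/' meas.py > meas5.py; python3 meas5.py
```

```text
s bench z 0.0005172821013478268
amber    n=188 mean [0.6617 0.1302 0.076 ] zmed 0.0761 rect c [661.4 130.2] sz [33.6 33.1] a 23.1
amber    n=42 mean [ 0.9007 -0.1338  0.0826] zmed 0.0827 rect c [ 899.6 -134.5] sz [10.  33.4] a 61.3
spare    n=88 mean [ 0.4563 -0.183   0.0719] zmed 0.0718 rect c [ 456.9 -183.4] sz [32.2 34.3] a 85.2
spare    n=8 mean [ 0.6164 -0.2016  0.0639] zmed 0.0636 rect c [ 617.4 -202.3] sz [7.3 7.7] a 85.8
spare    n=12 mean [0.5095 0.3916 0.0752] zmed 0.0752 rect c [508.8 392.3] sz [ 4.3 22.9] a 26.5
spare    n=10 mean [0.5305 0.3762 0.0756] zmed 0.0759 rect c [530.3 376.1] sz [ 2.7 19.8] a 80.9
jar      n=222 mean [ 0.6207 -0.1073  0.0588] zmed 0.0588 rect c [ 620.  -107.6] sz [43.3 44.4] a 43.9
jar      n=228 mean [ 0.8469 -0.2002  0.0599] zmed 0.0603 rect c [ 846.7 -202.9] sz [  4.6 148.3] a 0.2
vial     n=40 mean [ 0.6354 -0.0976  0.0551] zmed 0.0550 rect c [633.7 -97.6] sz [14.2 40.9] a 36.2
vial     n=274 mean [ 0.8469 -0.2007  0.0609] zmed 0.0615 rect c [ 846.6 -201.8] sz [  6.3 150.5] a 0.9
vial     n=161 mean [0.6557 0.2225 0.0606] zmed 0.0615 rect c 
[... 1085 characters left out ...]
8
vial     n=39 mean [ 0.8714 -0.2754  0.0601] zmed 0.0606 rect c [ 869.7 -275.7] sz [ 2.3 38.9] a 88.9
vial     n=115 mean [0.6483 0.2193 0.0623] zmed 0.0624 rect c [649.1 219.9] sz [26.2 24.7] a 30.0
hub      n=10 mean [0.6955 0.3566 0.059 ] zmed 0.0587 rect c [695.4 356.3] sz [11.7  7. ] a 84.8
hub      n=13 mean [ 0.6131 -0.2033  0.0646] zmed 0.0644 rect c [ 613.1 -203.3] sz [8.3 5.6] a 13.8
case     n=33 mean [0.6859 0.3452 0.0336] zmed 0.0333 rect c [684.7 344.7] sz [58.4  1.4] a 17.4
case     n=111 mean [ 0.6119 -0.18    0.0348] zmed 0.0348 rect c [ 612.9 -184.9] sz [25.9 36.5] a 85.6
case     n=45 mean [ 0.6042 -0.2253  0.0346] zmed 0.0349 rect c [ 608.8 -227.6] sz [15.4 37.7] a 63.6
```

The last view shows both kits complete: bottle (424,368) and vial (495,388) in yellow, case with filter (226,282) and jar (280,302) in red. The measured heights fit items standing on the tray floors, and the white-capped bottle is unmoved.

```bash
python3 -c "
from rig import *
print(finish_job(), sense()['time_s'])"
```

```text
the job is handed in; nothing more can be done
the job is handed in; nothing more can be done
```

Both kits are made up in the order asked, and the job is handed in. The clock read 41.5 s at the last placement, against the 122 s limit.

**Yellow tray:** the blue-capped bottle stands in the wide compartment and the vial in the narrow one.

**Red tray:** the strip case lies spot up in the wide compartment with the filter, hub up, on top. The jar stands in the narrow one.

**Setting down:** each item was lowered slowly until the arm felt contact, then released. Wrist force was about 5 N or less each time I read it.

**Last checks:**
- **Heights:** the bottle, vial, jar and case tops are within about 1 mm of standing on the tray floor. The filter is the right height for sitting on the case.
- **Filter centring:** the hub is about 2 mm from the case spot I measured before placing it.
- **Left alone:** the white-capped bottle measured within 1 mm of where it started. The beaker and the purple jar look unmoved in the final picture, but I did not measure them.
- **Disagreement:** the top and scene cameras differ by 3–7 mm in x for the same items. That is more than the stated calibration, but it leaves every item well inside its compartment.

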